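# Line up three boards on the test rail and power the row

### The job

Push the three white circuit boards into a tidy row in the corner of the aluminium test rail, in the order they lie: long sides flush against the long fence, the left board up against the end stop, and each board edge to edge with its neighbour. When the row is right, throw the lever of the switch box fully over to its far side to power it. Leave the other things on the bench where they are.

Things in the scene. Friction and masses are not known exactly. Their poses are not given: they have to be found in the camera images.
- rail: L-shaped aluminium test rail fixed to the bench, bars 16 mm thick and high. Origin: inner corner, bench level. Long fence: inner face is the plane x = 0, y from 0 to -280 mm; end stop: inner face is the plane y = 0, x from 0 to -75 mm. x points through the fence away from the robot, y left through the end stop; boards belong at x < 0, y < 0. A black block 22 mm high is behind the fence's right end
- board_left: the left of three identical loose boards (left is +y): white circuit board on a grey plastic carrier, 60 (x) by 70 (y) mm, 18 mm high, with small parts on top up to 26 mm, at least 9 mm in from the edges; 150 g. Origin: centre of the underside; y runs along its 70 mm side; lined up, its axes are parallel to the rail's
- board_middle: the middle of three identical loose boards (left is +y): white circuit board on a grey plastic carrier, 60 (x) by 70 (y) mm, 18 mm high, with small parts on top up to 26 mm, at least 9 mm in from the edges; 150 g. Origin: centre of the underside; y runs along its 70 mm side; lined up, its axes are parallel to the rail's
- board_right: the right of three identical loose boards (left is +y): white circuit board on a grey plastic carrier, 60 (x) by 70 (y) mm, 18 mm high, with small parts on top up to 26 mm, at least 9 mm in from the edges; 150 g. Origin: centre of the underside; y runs along its 70 mm side; lined up, its axes are parallel to the rail's
- switch (a joint): angle of the switch lever, rad: 0 = off, leaning 0.5 rad towards the robot's side (-x of switch_base); 1.0 = on, leaning 0.5 rad to the far side (+x). It starts between 0 and 0.15 and stays where it is left
- multimeter: orange handheld multimeter, 150 (x) by 80 (y) by 40 mm, loose; origin: centre of the underside; not to be disturbed
- phone: white phone with black screen, 145 (x) by 70 (y) by 9 mm, loose; origin: centre of the underside; not to be disturbed
- tape_roll: roll of tape lying flat, 72 mm across, 24 mm high, loose; origin: centre of the underside; not to be disturbed
- heatsink: small finned aluminium heatsink, 32 by 32 by 18 mm, loose, left of the end stop; origin: centre of the underside; not to be disturbed
- screwdriver: screwdriver 170 mm long lying along its x axis, behind the fence, loose; not to be disturbed
- switch_base: grey block of the switch box, fixed to the bench; 70 (x) by 50 (y) by 25 mm high. Origin: centre of its underside; the lever swings in its x-z plane towards +x (away from the robot)
- switch_tip (a point): the end of the lever (centre of the 26 mm black ball on its end), 80 mm from the pivot; the lever is a 10 mm steel rod, its pivot axis along y of switch_base, 22 mm above the bench over the middle of the block
Mind the look-alikes: they are no part of the job. What is shaped like the board_left but blue or yellow is not meant.

How it is judged (in metres and radians):
On the way, in this order (a step that is already met when the one before it is completed fails the run):
1. the three boards stand in a row, flush with the fence and end stop and edge to edge, with the switch still off (y of board_left in the frame of rail above -0.04 m and horizontal distance between board_left and board_middle below 0.075 m and horizontal distance between board_middle and board_right below 0.075 m and x of board_left in the frame of rail between -0.0345 and -0.025 m and angle between the y axis of each of board_left, board_middle, board_right and the y axis of rail, either way round below 0.07 rad and height (world z) of each of board_left, board_middle, board_right below 0.004 m and angle between each of board_left, board_middle, board_right's own z axis and vertical below 0.06 rad and x of board_middle in the frame of rail between -0.0345 and -0.025 m and x of board_right in the frame of rail between -0.0345 and -0.025 m and value of joint switch below 0.4 rad), for 0.2 s.
2. the switch lever is thrown fully to the far side (value of joint switch above 0.8 rad), for 0.2 s.
At the end, for the whole second after the job is handed in: Boards flat and at rest; centres at most 34.5 mm from the fence face (touching: 30), parallel to it within 0.07 rad; left board's centre at most 40 mm from the end stop's face (touching: 35); neighbours' centres under 75 mm apart (touching: 70); lever beyond 0.8 rad (y of board_left in the frame of rail above -0.04 m and horizontal distance between board_left and board_middle below 0.075 m and horizontal distance between board_middle and board_right below 0.075 m and x of board_left in the frame of rail between -0.0345 and -0.025 m and angle between the y axis of each of board_left, board_middle, board_right and the y axis of rail, either way round below 0.07 rad and height (world z) of each of board_left, board_middle, board_right below 0.004 m and angle between each of board_left, board_middle, board_right's own z axis and vertical below 0.06 rad and x of board_middle in the frame of rail between -0.0345 and -0.025 m and x of board_right in the frame of rail between -0.0345 and -0.025 m and linear speed of each of board_left, board_middle, board_right below 0.01 m/s and value of joint switch above 0.8 rad).
It fails at once if a bystander (multimeter, phone, tape roll, heatsink or screwdriver) is shifted by more than 30 mm (distance of any of multimeter, phone, tape_roll, heatsink, screwdriver from where it was at the start of the episode above 0.03 m).
It also fails if it takes over 67 s, if anything falls off the work surface, if the arm or the gripper's body presses on something with over 40 N, if the wrist force passes 120 N, or if a joint passes its speed limit or range.

### The arm

A 7-joint arm with a two-finger parallel gripper is mounted at the origin on the work surface. World frame = base frame: x ahead of the robot, y to its left, z up, the work surface at z = 0. Lengths are in m, angles in degrees, forces in N, time in s.
With the tool pointing down it reaches from about 0.425 to 0.875 m from the base axis. Payload 4.7 kg.
Tool frame: the origin (TCP) lies midway between the tips of the shut fingers; the grasp point (between the pads) lies 19 mm behind it; z points along the fingers, x is the direction in which the jaws open and shut, and the axes are right-handed (so a half turn about z gives the same grasp; the last joint's range is limited). The gripper opens to 87 mm and grips with 3 to 60 N. Pads are 19 mm wide; open, the fingers measure 117 mm over their backs; the gripper's body (75 mm by 190 mm) begins 51 mm behind the grasp point.
Start: joints at [-64.91, 18.392, -4.016, 83.108, 1.295, 78.541, -3.26], TCP at [0.267, 0.593, 0.223] pointing down, gripper open.
Joint ranges: [-163.93, 163.93], [-17.29, 119.83], [-79.2, 71.16], [3.27, 140.29], [-89.18, 269.18], [5.43, 117.66], [-154.24, 154.24]. Speed limits (degrees/s): [147.25, 147.25, 180, 180, 180, 180, 180].

### API

Orientations are given as [roll, pitch, yaw] about the fixed x, y, z axes, in that order (R = Rz(yaw) Ry(pitch) Rx(roll)).
In Python, from cell import env gives the robot as it stands.
- The arm moves only by the tool carry_out, never from a script. Its argument "plan" is a list of rows, each an object with "grip": the closure, from 0 (fully open) to 1 (shut); "dp": the shift along the tool's x, y, z in m, a list of three; "rotation": the turn, a rotation vector about the tool's x, y, z in degrees, a list of three. In form: [{"grip": grip, "dp": [dx, dy, dz], "rotation": [wx, wy, wz]}, ...]. A call has 1 to 8 rows; each row shifts and turns the pose as measured when the row begins, along the tool's axes as they then stand; what a row does not reach is not made up. A row lasts 1/12 s, in which the tool goes at most 41.7 mm and 7.16 degrees, less where a joint would pass 70% of its speed; a pose out of reach is approached as far as the arm can. A call is refused whole if a number of a shift passes 0.0417 or a number of a turn 7.16, either way. A call with a gripper value outside its range is refused whole. The fingers move at their own pace and stop on an object; "force" is the grip in N (left out, the last holds). Time passes only in rows, so rows that do not move let the fingers close. It gives the time, the measured TCP pose, the force and the opening at its end, in the units of the state.
- env.get_obs(): the state, without advancing time (a new reading comes with each control period).
- env.read_camera(name): name is "scene" or "top"; returns the picture (480x640x3 uint8, red, green, blue); there is no depth.
- env.camera_params(name): a dict with "fx", "fy", "cx", "cy" (pixels), "k1" (the pictures are not rectified: a ray, as slopes to the right and down, at radius r is drawn at 1 + k1 r^2 times it, then the intrinsics apply), "R" (3x3) and "t" (3): a world point X has camera coordinates R X + t. Camera axes: x right, y down, z forward; pixel columns grow to the right and rows downward; lengths in m; the calibration is good to about 2 mm. A picture is of the moment at which its call begins. camera_params takes no time and is no camera call.
- env.sign_off(): hands the job in, once; it reports no verdict.
The state is a dict: "time_s": time; "qpos": joint angles; "joint_velocities": joint speeds; "effort": joint torques, N m; "tool_pos": TCP position; "tool_rot": TCP orientation; "force": force on the tool from outside, world axes, zero at the start; "wrist_torque": the same for the moment, N m; "grip_width": finger opening in m.
Only numpy, scipy, OpenCV 4.12 (cv2) and the standard library are available. Lean on these libraries where they do the work, as an engineer would, in place of code of your own. Each camera call takes 0.05 s, during which the arm holds its last target. There are 200 camera calls.

## Working session

There is one attempt and no reset: what is moved stays moved. The work goes in short steps, Python scripts to look and compute and a tool call to move; the robot and the scene stay as the last step left them, time stands still between calls to the robot, and variables do not carry over. Pictures are saved under pics/ and viewed, about 8 in all and at most 12, crops included, and the job is handed in when it is done.

Besides the shell and the picture viewer there is one more tool, called as a command line: name --argument value ..., lists and objects as JSON in quotes. carry_out: Moves the arm, as the interface text tells. Its arguments: {"type":"object","properties":{"plan":{"type":"array","items":{"type":"object","properties":{"grip":{"type":"number"},"dp":{"type":"array","items":{"type":"number"}},"rotation":{"type":"array","items":{"type":"number"}}}}},"force":{"type":"number"}},"required":["plan"]}

```bash
mkdir -p pics; cat > h.py <<'E'
import numpy as np, cv2
from cell import env
def snap(cam,name):
    im=env.read_camera(cam); cv2.imwrite(f'pics/{name}.png',im[:,:,::-1]); return im
def crop(cam,name,x0,y0,x1,y1,s):
    im=env.read_camera(cam)[y0:y1,x0:x1,::-1]
    cv2.imwrite(f'pics/{name}.png',cv2.resize(im,None,fx=s,fy=s,interpolation=cv2.INTER_CUBIC))
def px2w(cam,uv,z=0.):
    p=env.camera_params(cam); R=np.array(p['R']);t=np.array(p['t'])
    d=(np.array(uv,float)-[p['cx'],p['cy']])/[p['fx'],p['fy']]
    s=d.copy()
    for _ in range(30): s=d/(1+p['k1']*(s@s))
    r=R.T@np.r_[s,1]; c=-R.T@t
    return c+r*(z-c[2])/r[2]
def w2px(cam,X):
    p=env.camera_params(cam); c=np.array(p['R'])@X+p['t']; s=c[:2]/c[2]
    return s*(1+p['k1']*(s@s))*[p['fx'],p['fy']]+[p['cx'],p['cy']]
E
python3 - <<'E'
from h import *
a=snap('top','t0');b=snap('scene','s0')
o=env.get_obs();print(o['tool_pos'],o['tool_rot'],o['time_s'],o['force'])
for c in('top','scene'):
    p=env.camera_params(c);print(c,p['fx'],p['k1'],-np.array(p['R']).T@p['t'])
E
```

```text
[0.26712629 0.59205139 0.22158521] [1.79996349e+02 9.57466134e-02 6.57220459e+01] 0.1 [-0.34409323 -0.27355819  0.42069658]
top 520.7340445381034 0.049883778140135324 [ 0.34081568 -0.0211131   1.14897776]
scene 479.1134284078113 -0.12093068285951938 [ 1.52575381 -0.54142392  0.84697484]
```

View pics/t0.png

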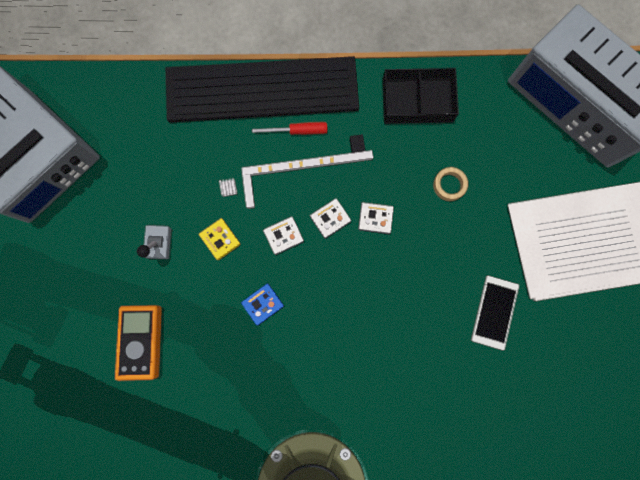

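View pics/s0.png

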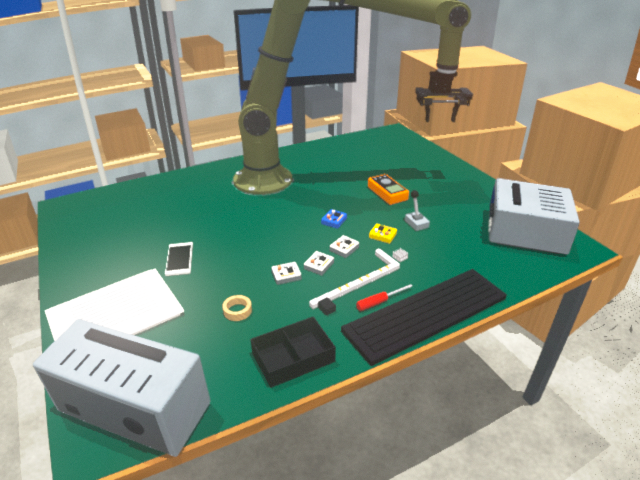

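The top view shows the rail with its corner near (247,172), three white boards at (283,235), (329,217) and (376,218), and the switch at (155,243) with its ball at (144,251). The yellow board (219,239) and blue board (263,304) are look-alikes, so I'll leave them alone. I'll confirm this in an enlarged crop.

```bash
python3 - <<'E'
from h import *
crop('top','c0',210,130,405,265,4)
E
```

```text
(no output)
```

View pics/c0.png

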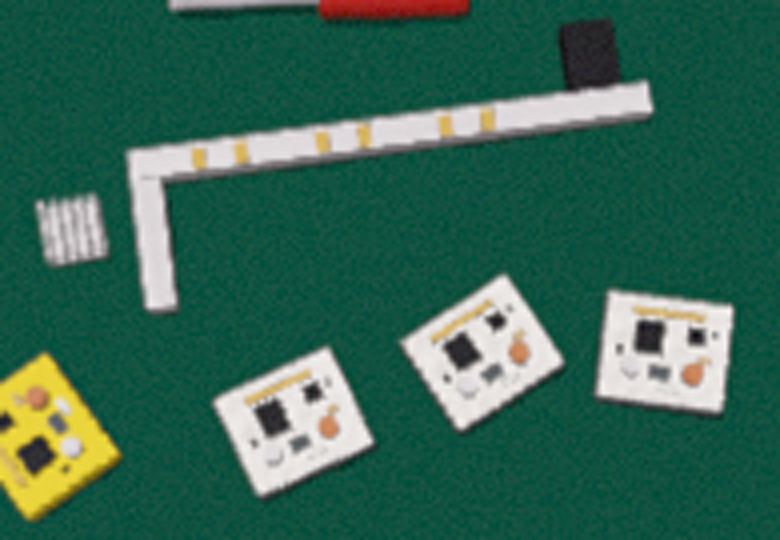

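The crop confirms it. There are three white boards at crop (294,421), (483,352) and (665,351). The inner corner of the rail is at about (163,180) and its right end at about (652,113). The yellow board at the lower left is the look-alike.

```bash
python3 - <<'E'
from h import *
w=lambda c,z:px2w('top',(np.array(c)+.5)/4+[210,130]-.5,z)
P=w((163,180),.016);Q=w((652,114),.016);S=w((176,308),.016)
yv=(P-Q)/np.linalg.norm(P-Q);yaw=np.degrees(np.arctan2(-yv[0],yv[1]))
print('rail',P,Q,S,np.linalg.norm(P-Q),np.linalg.norm(P-S),'yaw',yaw)
B=dict(L=[(328,347),(374,442),(263,496),(214,401)],M=[(505,275),(564,362),(462,432),(402,342)],R=[(608,290),(734,306),(721,412),(597,398)])
R=np.array([[np.cos(np.radians(yaw)),-np.sin(np.radians(yaw))],[np.sin(np.radians(yaw)),np.cos(np.radians(yaw))]])
for k,v in B.items():
    X=np.array([w(c,.018) for c in v])
    L=[np.linalg.norm(X[i]-X[i-1]) for i in range(4)]
    e=(X[0]-X[1]+X[3]-X[2]) # toward fence
    if k!='R': e=(X[0]-X[1]+X[3]-X[2])
    else: e=(X[0]-X[3]+X[1]-X[2])
    print(k,X.mean(0)[:2],np.round(L,4),'yaw',np.degrees(np.arctan2(e[1],e[0])),'railframe',R.T@(X.mean(0)-P)[:2], 'corners',np.round((X[:,:2]-P[:2])@R,3).tolist())
for n,c,z in [('tip',(144,251),.09),('swb',(158,238),.025),('tape',(451,184),.024),('mm',(139,343),.04),('heat',(228,187),.018)]: 
    print(n,px2w('top',c,z))
E
```

```text
rail [0.66502296 0.12504351 0.016     ] [ 0.69855395 -0.15076847  0.016     ] [0.5915017  0.11770965 0.016     ] 0.2778427131964113 0.0738861410991127 yaw 6.931541155852118
L [0.52620896 0.05221937] [0.0694 0.059  0.0674 0.0595] yaw 25.667412939479526 railframe [-0.14658808 -0.05553934] corners [[-0.108, -0.079], [-0.164, -0.097], [-0.185, -0.033], [-0.129, -0.013]]
M [ 0.56274744 -0.05225903] [0.0687 0.059  0.0687 0.0603] yaw 32.179884885327624 railframe [-0.12292546 -0.1636637 ] corners [[-0.081, -0.182], [-0.134, -0.207], [-0.165, -0.146], [-0.111, -0.12]]
R [ 0.56152548 -0.15280587] [0.0614 0.0704 0.0603 0.0686] yaw -8.414512295608992 railframe [-0.13627282 -0.26332818] corners [[-0.098, -0.237], [-0.116, -0.305], [-0.174, -0.288], [-0.157, -0.222]]
tip [0.48680476 0.33030698 0.09      ]
swb [0.52358011 0.32301025 0.025     ]
tape [ 0.63281881 -0.32174132  0.024     ]
mm [0.30269054 0.34918212 0.04      ]
heat [0.63679461 0.17441992 0.018     ]
```

```bash
cat > plan.py <<'E'
import sys
from h import *
from math import *
O=np.array([.665,.125]);YR=6.93
def r2w(x,y):
    a=radians(YR); return O+np.array([x*cos(a)-y*sin(a),x*sin(a)+y*cos(a)])
def rows(p,yaw,tp,tyaw,vmax=.040,wmax=7.):
    """straight line rows in tool axes, tool pointing down"""
    d=np.array(tp)-p; dy=(tyaw-yaw+180)%360-180
    n=max(1,ceil(max(np.linalg.norm(d)/vmax,abs(dy)/wmax)))
    for i in range(n):
        a=radians(yaw+dy*i/n); w=d/n
        print(n,np.round([cos(a)*w[0]+sin(a)*w[1],sin(a)*w[0]-cos(a)*w[1],-w[2]],4).tolist(),'rz',round(-dy/n,2))
    return np.array(tp),tyaw
def now():
    o=env.get_obs();print('now',o['tool_pos'],o['tool_rot'],o['force'],o['grip_width'],o['time_s']);return np.array(o['tool_pos']),o['tool_rot'][2]
E
python3 - <<'E'
from plan import *
s=now()
s=rows(*s,[.526,.052,.08],115.7); s=rows(*s,[.526,.052,.006],115.7,.025)
E
```

```text
now [0.26715004 0.59211291 0.22168651] [1.79994593e+02 8.49541766e-02 6.57209846e+01] [-0.56047993 -0.33825137  0.45760934] 0.08700802267834248 0.15
16 [-0.0241, 0.0286, 0.0089] rz -3.12
16 [-0.0256, 0.0273, 0.0089] rz -3.12
16 [-0.0271, 0.0258, 0.0089] rz -3.12
16 [-0.0285, 0.0243, 0.0089] rz -3.12
16 [-0.0297, 0.0227, 0.0089] rz -3.12
16 [-0.0309, 0.0211, 0.0089] rz -3.12
16 [-0.032, 0.0194, 0.0089] rz -3.12
16 [-0.033, 0.0176, 0.0089] rz -3.12
16 [-0.034, 0.0158, 0.0089] rz -3.12
16 [-0.0348, 0.0139, 0.0089] rz -3.12
16 [-0.0355, 0.012, 0.0089] rz -3.12
16 [-0.0361, 0.01, 0.0089] rz -3.12
16 [-0.0366, 0.008, 0.0089] rz -3.12
16 [-0.0369, 0.006, 0.0089] rz -3.12
16 [-0.0372, 0.004, 0.0089] rz -3.12
16 [-0.0374, 0.002, 0.0089] rz -3.12
3 [0.0, 0.0, 0.0247] rz -0.0
3 [0.0, 0.0, 0.0247] rz -0.0
3 [0.0, 0.0, 0.0247] rz -0.0
```

carry_out --plan '[{"grip": 0, "dp": [-0.024, 0.029, 0.006], "rotation": [0, 0, -3.1]}, {"grip": 0, "dp": [-0.026, 0.027, 0.006], "rotation": [0, 0, -3.1]}, {"grip": 0, "dp": [-0.027, 0.026, 0.006], "rotation": [0, 0, -3.1]}, {"grip": 0, "dp": [-0.0285, 0.024, 0.006], "rotation": [0, 0, -3.1]}, {"grip": 0, "dp": [-0.03, 0.023, 0.006], "rotation": [0, 0, -3.1]}, {"grip": 0, "dp": [-0.031, 0.021, 0.006], "rotation": [0, 0, -3.1]}, {"grip": 0, "dp": [-0.032, 0.019, 0.006], "rotation": [0, 0, -3.1]}, {"grip": 0, "dp": [-0.033, 0.018, 0.006], "rotation": [0, 0, -3.1]}]' --force 15

```text
time_s: 0.82
tool_pos: [0.3951, 0.3215, 0.1676]
tool_rot: [-179.6, -0.2, 92.8]
force: [1.1, -0.1, -0.3]
grip_width: 0.0869
```

carry_out --plan '[{"grip": 0, "dp": [-0.034, 0.016, 0.009], "rotation": [0, 0, -3.1]}, {"grip": 0, "dp": [-0.035, 0.014, 0.009], "rotation": [0, 0, -3.1]}, {"grip": 0, "dp": [-0.0355, 0.012, 0.009], "rotation": [0, 0, -3.1]}, {"grip": 0, "dp": [-0.036, 0.01, 0.009], "rotation": [0, 0, -3.1]}, {"grip": 0, "dp": [-0.0365, 0.008, 0.009], "rotation": [0, 0, -3.1]}, {"grip": 0, "dp": [-0.037, 0.006, 0.009], "rotation": [0, 0, -3.1]}, {"grip": 0, "dp": [-0.037, 0.004, 0.009], "rotation": [0, 0, -3.1]}, {"grip": 0, "dp": [-0.0375, 0.002, 0.009], "rotation": [0, 0, -3.1]}]'

```text
time_s: 1.48
tool_pos: [0.5401, 0.0433, 0.0915]
tool_rot: [-180.0, -0.4, 119.0]
force: [-0.1, 0.2, 0.3]
grip_width: 0.0869
```

```bash
python3 - <<'E'
from plan import *
s=now()
s=rows(*s,[.526,.052,.06],115.7); s=rows(*s,[.526,.052,.006],115.7,.025)
E
```

```text
now [0.54009878 0.04331207 0.09148871] [-179.95537737   -0.36770629  118.9643271 ] [-0.08144604  0.23607952  0.32142867] 0.08686019726658764 1.4833
1 [0.0144, -0.0081, 0.0315] rz 3.26
3 [0.0, 0.0, 0.018] rz -0.0
3 [0.0, 0.0, 0.018] rz -0.0
3 [0.0, 0.0, 0.018] rz -0.0
```

carry_out --plan '[{"grip": 0, "dp": [0.0145, -0.008, 0.031], "rotation": [0, 0, 3.3]}, {"grip": 0, "dp": [0, 0, 0], "rotation": [0, 0, 0]}]'

```text
time_s: 1.65
tool_pos: [0.5282, 0.0404, 0.0582]
tool_rot: [-179.8, -0.1, 115.0]
force: [-3.0, 1.5, -0.7]
grip_width: 0.0871
```

```bash
python3 - <<'E'
from plan import *
s=now()
s=rows(*s,[.526,.052,.005],115.7,.02)
E
```

```text
now [0.52815147 0.04043411 0.05819778] [-1.79828973e+02 -5.68594467e-02  1.14963546e+02] [-2.9702898   1.52410387 -0.6696872 ] 0.08706870186450358 1.65
3 [0.0038, 0.001, 0.0177] rz -0.25
3 [0.0038, 0.001, 0.0177] rz -0.25
3 [0.0038, 0.001, 0.0177] rz -0.25
```

carry_out --plan '[{"grip": 0, "dp": [0.0115, 0.003, 0.01], "rotation": [0, 0, -0.7]}, {"grip": 0, "dp": [0, 0, 0], "rotation": [0, 0, 0]}, {"grip": 0, "dp": [0, 0, 0], "rotation": [0, 0, 0]}]'

```text
time_s: 1.9
tool_pos: [0.5255, 0.0503, 0.0468]
tool_rot: [-179.7, -0.0, 115.6]
force: [0.2, -1.0, 0.1]
grip_width: 0.0872
```

```bash
python3 - <<'E'
from plan import *
s=now()
s=rows(*s,[.526,.052,.005],115.7,.02)
crop('top','c1',210,130,405,265,4)
E
```

```text
now [0.52549653 0.05032478 0.04676007] [-1.79691358e+02 -1.36488825e-02  1.15568001e+02] [ 0.23354669 -1.02459288  0.09730301] 0.08721801261962712 1.9
3 [0.0004, 0.0004, 0.0139] rz -0.04
3 [0.0004, 0.0004, 0.0139] rz -0.04
3 [0.0004, 0.0004, 0.0139] rz -0.04
```

View pics/c1.png

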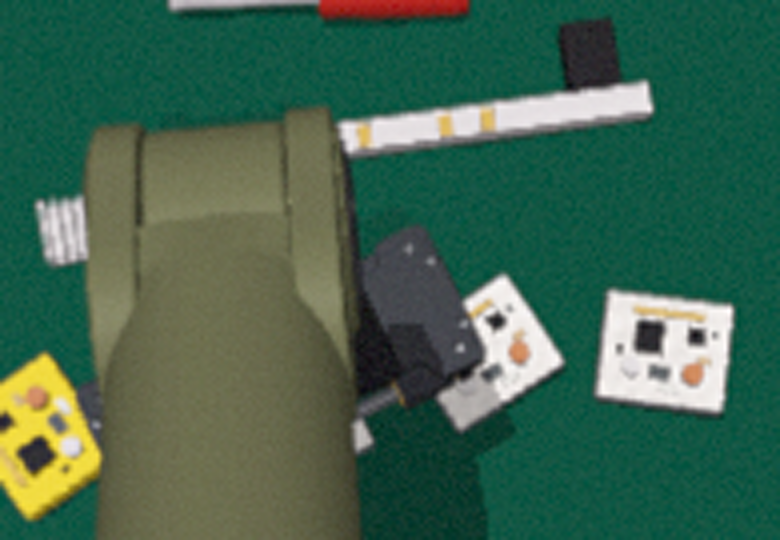

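The arm hides the left board in this view, but nothing has been disturbed. I'll go down and grip on the measured pose.

carry_out --plan '[{"grip": 0, "dp": [0.001, 0.001, 0.014], "rotation": [0, 0, 0]}, {"grip": 0, "dp": [0, 0, 0.014], "rotation": [0, 0, 0]}, {"grip": 0, "dp": [0, 0, 0.01], "rotation": [0, 0, 0]}, {"grip": 0, "dp": [0, 0, 0.001], "rotation": [0, 0, 0]}, {"grip": 0.1, "dp": [0, 0, 0], "rotation": [0, 0, 0]}, {"grip": 0.25, "dp": [0, 0, 0], "rotation": [0, 0, 0]}, {"grip": 0.25, "dp": [0, 0, 0], "rotation": [0, 0, 0]}, {"grip": 0.25, "dp": [0, 0, 0], "rotation": [0, 0, 0]}]' --force 15

```text
time_s: 2.62
tool_pos: [0.5301, 0.0565, 0.0122]
tool_rot: [179.8, 0.0, 116.0]
force: [-0.2, -0.2, -1.6]
grip_width: 0.0698
```

```bash
python3 - <<'E'
from plan import *
s=now()
t=r2w(-.045,-.062); print(t)
s=rows(*s,[*t,.005],96.9,.02)
E
```

```text
now [0.5301012  0.05649555 0.01222927] [1.79754058e+02 6.90885526e-03 1.16000829e+02] [-0.19230444 -0.24369462 -1.62898648] 0.06981349244553856 2.6167
[0.62780947 0.0580234 ]
5 [-0.0083, 0.0177, 0.0014] rz 3.82
5 [-0.0071, 0.0182, 0.0014] rz 3.82
5 [-0.0059, 0.0186, 0.0014] rz 3.82
5 [-0.0046, 0.019, 0.0014] rz 3.82
5 [-0.0033, 0.0193, 0.0014] rz 3.82
```

carry_out --plan '[{"grip": 0.06, "dp": [0, 0, 0], "rotation": [0, 0, 0]}, {"grip": 0.06, "dp": [0, 0, 0], "rotation": [0, 0, 0]}, {"grip": 0.06, "dp": [0, -0.005, 0.006], "rotation": [0, 0, 0]}, {"grip": 0.06, "dp": [0, 0, 0], "rotation": [0, 0, 0]}]'

```text
time_s: 2.95
tool_pos: [0.5264, 0.0542, 0.0073]
tool_rot: [179.6, 0.0, 116.0]
force: [-0.7, -0.3, -0.0]
grip_width: 0.0805
```

carry_out --plan '[{"grip": 0.06, "dp": [0, 0, 0], "rotation": [0, 0, 0]}]'

```text
time_s: 3.03
tool_pos: [0.5264, 0.0542, 0.0073]
tool_rot: [179.6, 0.0, 116.0]
force: [1.3, -0.2, 0.1]
grip_width: 0.0815
```

Good. Next: grip, turn and slide towards the fence.

carry_out --plan '[{"grip": 0.3, "dp": [0, 0, 0.001], "rotation": [0, 0, 0]}, {"grip": 0.3, "dp": [0, 0, 0], "rotation": [0, 0, 0]}, {"grip": 0.3, "dp": [0, 0, 0], "rotation": [0, 0, 0]}]'

```text
time_s: 3.28
tool_pos: [0.5259, 0.054, 0.0059]
tool_rot: [179.6, 0.0, 116.0]
force: [0.0, -0.2, 1.5]
grip_width: 0.0702
```

```bash
python3 - <<'E'
from plan import *
s=now()
t=r2w(-.045,-.062); print(t)
s=rows(*s,[*t,.006],96.9,.02)
E
```

```text
now [0.52587689 0.0540355  0.00590623] [1.79629543e+02 1.11735403e-02 1.15964694e+02] [ 0.01846442 -0.2379143   1.53448076] 0.07019661197854185 3.2833
[0.62780947 0.0580234 ]
6 [-0.0068, 0.0156, -0.0] rz 3.18
6 [-0.006, 0.0159, -0.0] rz 3.18
6 [-0.0051, 0.0162, -0.0] rz 3.18
6 [-0.0042, 0.0165, -0.0] rz 3.18
6 [-0.0032, 0.0167, -0.0] rz 3.18
6 [-0.0023, 0.0168, -0.0] rz 3.18
```

carry_out --plan '[{"grip": 0.3, "dp": [-0.007, 0.0155, 0], "rotation": [0, 0, 3.2]}, {"grip": 0.3, "dp": [-0.006, 0.016, 0], "rotation": [0, 0, 3.2]}, {"grip": 0.3, "dp": [-0.005, 0.016, 0], "rotation": [0, 0, 3.2]}, {"grip": 0.3, "dp": [-0.004, 0.0165, 0], "rotation": [0, 0, 3.2]}, {"grip": 0.3, "dp": [-0.003, 0.0165, 0], "rotation": [0, 0, 3.2]}, {"grip": 0.3, "dp": [-0.002, 0.014, 0], "rotation": [0, 0, 3.2]}, {"grip": 0.3, "dp": [0, 0, 0], "rotation": [0, 0, 0]}, {"grip": 0.3, "dp": [0, 0, 0], "rotation": [0, 0, 0]}]'

```text
time_s: 3.95
tool_pos: [0.618, 0.0603, 0.0058]
tool_rot: [-179.1, -0.4, 96.0]
force: [-3.5, 0.1, 3.3]
grip_width: 0.0698
```

```bash
python3 - <<'E'
from plan import *
s=now()
a=radians(YR);print('rail',(s[0][:2]-O)@np.array([[cos(a),-sin(a)],[sin(a),cos(a)]]))
t=r2w(-.032,-.062); print(t)
s=rows(*s,[*t,.006],96.9,.01)
E
```

```text
now [0.61795377 0.06032864 0.00584511] [-179.05687174   -0.43165511   96.007122  ] [-3.53250505  0.05394493  3.31480027] 0.06982173651447654 3.95
rail [-0.05450555 -0.05852245]
[0.64071449 0.05959194]
3 [-0.001, 0.0075, -0.0001] rz -0.3
3 [-0.0011, 0.0075, -0.0001] rz -0.3
3 [-0.0011, 0.0075, -0.0001] rz -0.3
```

carry_out --plan '[{"grip": 0.3, "dp": [-0.001, 0.008, 0], "rotation": [0, 0, -0.3]}, {"grip": 0.3, "dp": [-0.001, 0.008, 0], "rotation": [0, 0, -0.3]}, {"grip": 0.3, "dp": [-0.001, 0.007, 0], "rotation": [0, 0, -0.3]}, {"grip": 0.3, "dp": [0, 0, 0], "rotation": [0, 0, 0]}]'

```text
time_s: 4.28
tool_pos: [0.6335, 0.0607, 0.0061]
tool_rot: [-178.2, -0.7, 97.3]
force: [0.8, 0.3, 0.1]
grip_width: 0.0701
```

carry_out --plan '[{"grip": 0.3, "dp": [0, 0.002, 0], "rotation": [0, 0, 0]}, {"grip": 0.3, "dp": [0, 0, 0], "rotation": [0, 0, 0]}]'

```text
time_s: 4.45
tool_pos: [0.6341, 0.0608, 0.0061]
tool_rot: [-178.2, -0.7, 97.3]
force: [3.3, 0.5, 0.5]
grip_width: 0.0696
```

```bash
cat >> plan.py <<'E'
def rail():
    s=now();a=radians(YR);print('rail',(s[0][:2]-O)@np.array([[cos(a),-sin(a)],[sin(a),cos(a)]]),'yawerr',s[1]-90-YR);return s
E
python3 - <<'E'
from plan import *
s=rail()
E
```

```text
now [0.63414485 0.06077044 0.00605967] [-178.15761285   -0.67959089   97.32951633] [3.29716836 0.50686655 0.45347551] 0.06960656215195433 4.45
rail [-0.03837946 -0.06003744] yawerr 0.39951632876560694
```

carry_out --plan '[{"grip": 0.3, "dp": [0, 0.006, 0], "rotation": [-1, -0.4, 0]}, {"grip": 0.3, "dp": [0, 0.001, 0], "rotation": [-0.8, -0.3, 0]}, {"grip": 0.3, "dp": [0, 0, 0], "rotation": [0, 0, 0]}]'

```text
time_s: 4.7
tool_pos: [0.6405, 0.0613, 0.0058]
tool_rot: [179.9, 0.1, 97.4]
force: [-1.0, -0.7, 0.9]
grip_width: 0.0699
```

carry_out --plan '[{"grip": 0.3, "dp": [0, 0.003, 0], "rotation": [0, 0, 0]}, {"grip": 0.3, "dp": [0, 0, 0], "rotation": [0, 0, 0]}]'

```text
time_s: 4.87
tool_pos: [0.6426, 0.0617, 0.0058]
tool_rot: [180.0, 0.1, 97.4]
force: [1.0, -0.1, 0.5]
grip_width: 0.07
```

```bash
python3 - <<'E'
from plan import *
s=rail()
snap('scene','s1')
E
```

```text
now [0.64260267 0.06168763 0.00581611] [1.79995309e+02 7.66840605e-02 9.73931055e+01] [ 0.97479048 -0.14018563  0.46538836] 0.0699693038762506 4.8667
rail [-0.02987276 -0.06014745] yawerr 0.46310548918368255
```

carry_out --plan '[{"grip": 0.3, "dp": [0, 0.003, 0], "rotation": [0, 0, 0]}, {"grip": 0.3, "dp": [0, 0, 0], "rotation": [0, 0, 0]}]'

```text
time_s: 5.08
tool_pos: [0.6451, 0.0621, 0.0058]
tool_rot: [-179.9, 0.1, 97.4]
force: [0.7, -0.6, 1.6]
grip_width: 0.0701
```

carry_out --plan '[{"grip": 0.3, "dp": [0, 0.003, 0], "rotation": [0, 0, 0]}]'

```text
time_s: 5.17
tool_pos: [0.6458, 0.062, 0.0054]
tool_rot: [-179.6, 0.0, 97.4]
force: [-14.0, -1.2, 11.8]
grip_width: 0.0698
```

```bash
python3 - <<'E'
from plan import *
s=rail()
x0,y0,x1,y1=250,215,450,325
crop('scene','s1',x0,y0,x1,y1,4)
E
```

```text
now [0.64575239 0.06200415 0.00542824] [-1.79601419e+02  4.38755841e-02  9.73813834e+01] [-13.9617228   -1.2139983   11.82623935] 0.06981894129864237 5.1667
rail [-0.02670786 -0.06021327] yawerr 0.45138335470723945
```

View pics/s1.png

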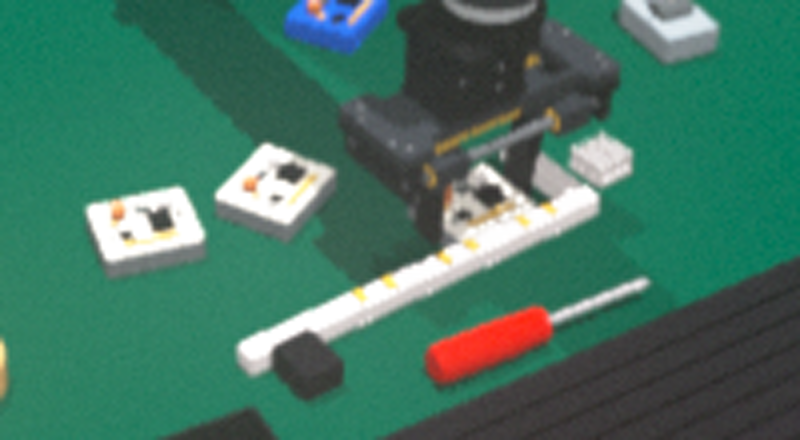

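The board is now against the fence (crop about (480,215)) and the fence is pushing back with 14 N. I'll release it, lift, and go to the middle board.

carry_out --plan '[{"grip": 0.08, "dp": [0, 0, 0], "rotation": [0, 0, 0]}, {"grip": 0.08, "dp": [0, 0, 0], "rotation": [0, 0, 0]}, {"grip": 0.08, "dp": [0, 0, 0], "rotation": [0, 0, 0]}, {"grip": 0.08, "dp": [0, 0, -0.02], "rotation": [0, 0, 0]}, {"grip": 0.08, "dp": [0, 0, -0.03], "rotation": [0, 0, 0]}, {"grip": 0, "dp": [0, 0, 0], "rotation": [0, 0, 0]}, {"grip": 0, "dp": [0, 0, 0], "rotation": [0, 0, 0]}]'

```text
time_s: 5.8
tool_pos: [0.6479, 0.0625, 0.0543]
tool_rot: [-179.7, 0.1, 97.4]
force: [-0.1, -0.2, -0.3]
grip_width: 0.085
```

```bash
python3 - <<'E'
from plan import *
s=rail()
s=rows(*s,[.5627,-.0523,.055],122.2,.025,5)
E
```

```text
now [0.64788153 0.06254308 0.05429632] [-1.79673588e+02  1.01593096e-01  9.73626767e+01] [-0.101882   -0.16128435 -0.32131803] 0.08503848252937317 5.8
rail [-0.02452925 -0.05993517] yawerr 0.43267666805837024
6 [-0.0172, -0.0165, -0.0001] rz -4.14
6 [-0.0159, -0.0177, -0.0001] rz -4.14
6 [-0.0146, -0.0188, -0.0001] rz -4.14
6 [-0.0132, -0.0198, -0.0001] rz -4.14
6 [-0.0117, -0.0207, -0.0001] rz -4.14
6 [-0.0102, -0.0215, -0.0001] rz -4.14
```

carry_out --plan '[{"grip": 0, "dp": [-0.017, -0.0165, 0], "rotation": [0, 0, -4.1]}, {"grip": 0, "dp": [-0.016, -0.0175, 0], "rotation": [0, 0, -4.1]}, {"grip": 0, "dp": [-0.0145, -0.019, 0], "rotation": [0, 0, -4.1]}, {"grip": 0, "dp": [-0.013, -0.02, 0], "rotation": [0, 0, -4.1]}, {"grip": 0, "dp": [-0.0115, -0.02, 0], "rotation": [0, 0, -4.1]}, {"grip": 0, "dp": [-0.008, -0.016, 0], "rotation": [0, 0, -4.1]}, {"grip": 0, "dp": [0, 0, 0], "rotation": [0, 0, 0]}, {"grip": 0, "dp": [0, 0, 0], "rotation": [0, 0, 0]}]'

```text
time_s: 6.47
tool_pos: [0.5668, -0.0483, 0.051]
tool_rot: [-180.0, 0.1, 123.4]
force: [-0.2, 0.7, 0.1]
grip_width: 0.0868
```

```bash
python3 - <<'E'
from plan import *
s=rail()
s=rows(*s,[.5627,-.0523,.03],122.2,.025,5)
E
```

```text
now [ 0.56679099 -0.04834458  0.05095626] [-1.79957440e+02  5.56200305e-02  1.23354160e+02] [-0.24746021  0.74985845  0.05761929] 0.08684228360678638 6.4667
rail [-0.1184067  -0.16022861] yawerr 26.424159825844477
1 [-0.0011, -0.0056, 0.021] rz 1.15
```

carry_out --plan '[{"grip": 0, "dp": [-0.001, -0.006, 0.02], "rotation": [0, 0, 1.1]}, {"grip": 0, "dp": [0, 0, 0], "rotation": [0, 0, 0]}, {"grip": 0, "dp": [0, 0, 0.02], "rotation": [0, 0, 0]}, {"grip": 0, "dp": [0, 0, 0], "rotation": [0, 0, 0]}, {"grip": 0, "dp": [0, 0, 0], "rotation": [0, 0, 0]}]'

```text
time_s: 6.88
tool_pos: [0.5671, -0.0476, 0.0112]
tool_rot: [179.7, 0.1, 122.2]
force: [0.3, -0.5, 0.5]
grip_width: 0.0868
```

```bash
python3 - <<'E'
from plan import *
s=rail()
s=rows(*s,[.5627,-.0523,.006],122.2,.025,5)
E
```

```text
now [ 0.56713261 -0.04759657  0.01120864] [1.79749734e+02 1.26550237e-01 1.22200522e+02] [ 0.2558726  -0.47592835  0.52803411] 0.08683953495317424 6.8833
rail [-0.11797732 -0.15952728] yawerr 25.270522184112302
1 [-0.0016, -0.0063, 0.0052] rz 0.0
```

carry_out --plan '[{"grip": 0, "dp": [-0.0015, -0.006, 0.005], "rotation": [0, 0, 0]}, {"grip": 0, "dp": [0, 0, 0], "rotation": [0, 0, 0]}, {"grip": 0.3, "dp": [0, 0, 0], "rotation": [0, 0, 0]}, {"grip": 0.3, "dp": [0, 0, 0], "rotation": [0, 0, 0]}, {"grip": 0.3, "dp": [0, 0, 0], "rotation": [0, 0, 0]}, {"grip": 0.3, "dp": [0, 0, 0], "rotation": [0, 0, 0]}]'

```text
time_s: 7.38
tool_pos: [0.5659, -0.0501, 0.0095]
tool_rot: [179.5, 0.2, 122.3]
force: [-0.4, -0.2, -0.5]
grip_width: 0.0695
```

```bash
python3 - <<'E'
from plan import *
s=rail()
t=r2w(-.045,-.158); print(t)
s=rows(*s,[*t,.006],96.9,.02,3.2)
E
```

```text
now [ 0.56592393 -0.05009486  0.00946275] [179.48130555   0.23955157 122.34835991] [-0.44525258 -0.16959541 -0.49462429] 0.06950313184142426 7.3833
rail [-0.1194786  -0.16186148] yawerr 25.418359908801257
[ 0.6393925  -0.03727525]
8 [-0.0036, 0.0086, 0.0004] rz 3.18
8 [-0.0031, 0.0088, 0.0004] rz 3.18
8 [-0.0026, 0.009, 0.0004] rz 3.18
8 [-0.0021, 0.0091, 0.0004] rz 3.18
8 [-0.0016, 0.0092, 0.0004] rz 3.18
8 [-0.0011, 0.0093, 0.0004] rz 3.18
8 [-0.0005, 0.0093, 0.0004] rz 3.18
8 [-0.0, 0.0093, 0.0004] rz 3.18
```

carry_out --plan '[{"grip": 0.3, "dp": [-0.0035, 0.0085, 0], "rotation": [0, 0, 3.2]}, {"grip": 0.3, "dp": [-0.003, 0.009, 0], "rotation": [0, 0, 3.2]}, {"grip": 0.3, "dp": [-0.0025, 0.009, 0], "rotation": [0, 0, 3.2]}, {"grip": 0.3, "dp": [-0.002, 0.009, 0], "rotation": [0, 0, 3.2]}, {"grip": 0.3, "dp": [-0.0015, 0.009, 0], "rotation": [0, 0, 3.2]}, {"grip": 0.3, "dp": [-0.001, 0.009, 0], "rotation": [0, 0, 3.2]}, {"grip": 0.3, "dp": [-0.0005, 0.009, 0], "rotation": [0, 0, 3.2]}, {"grip": 0.3, "dp": [0, 0.009, 0], "rotation": [0, 0, 3.2]}]'

```text
time_s: 8.05
tool_pos: [0.6381, -0.0378, 0.0101]
tool_rot: [179.6, -0.1, 95.5]
force: [0.6, 0.4, -1.5]
grip_width: 0.0696
```

carry_out --plan '[{"grip": 0.3, "dp": [0, 0, 0], "rotation": [0, 0, 0]}, {"grip": 0.3, "dp": [0, 0, 0], "rotation": [0, 0, 0]}]'

```text
time_s: 8.22
tool_pos: [0.6394, -0.0372, 0.0099]
tool_rot: [179.6, -0.1, 95.5]
force: [-0.0, 0.7, -1.6]
grip_width: 0.0697
```

```bash
python3 - <<'E'
from plan import *
s=rail()
t=r2w(-.035,-.158); print(t)
s=rows(*s,[*t,.006],96.9,.02,3.2)
E
```

```text
now [ 0.63939137 -0.03718303  0.00986268] [ 1.79589669e+02 -7.40228753e-02  9.55249369e+01] [-0.04662405  0.66616463 -1.57416034] 0.06968459032986 8.2167
rail [-0.04499    -0.15790832] yawerr -1.4050630895956928
[ 0.64931945 -0.03606868]
1 [0.0002, 0.01, 0.0039] rz -1.38
```

carry_out --plan '[{"grip": 0.3, "dp": [0, 0.007, 0.001], "rotation": [0, 0, -1.0]}, {"grip": 0.3, "dp": [0, 0.003, 0.001], "rotation": [0, 0, -0.4]}, {"grip": 0.3, "dp": [0, 0, 0], "rotation": [0, 0, 0]}, {"grip": 0.3, "dp": [0, 0.004, 0], "rotation": [0, 0, 0]}, {"grip": 0.3, "dp": [0, 0, 0], "rotation": [0, 0, 0]}]'

```text
time_s: 8.63
tool_pos: [0.65, -0.0367, 0.0098]
tool_rot: [180.0, -0.2, 97.4]
force: [0.7, -0.5, -0.4]
grip_width: 0.0699
```

carry_out --plan '[{"grip": 0.3, "dp": [0, 0.003, 0], "rotation": [0, 0, 0]}, {"grip": 0.3, "dp": [0, 0, 0], "rotation": [0, 0, 0]}]'

```text
time_s: 8.8
tool_pos: [0.6531, -0.0364, 0.0095]
tool_rot: [180.0, -0.2, 97.4]
force: [-0.9, -0.6, -1.5]
grip_width: 0.0698
```

```bash
python3 - <<'E'
from plan import *
s=rail()
E
```

```text
now [ 0.65309558 -0.03640815  0.0094805 ] [ 1.79975751e+02 -1.76566817e-01  9.74005035e+01] [-0.94724842 -0.61385299 -1.46241384] 0.06979863559002784 8.8
rail [-0.03129242 -0.1587926 ] yawerr 0.4705034964156525
```

carry_out --plan '[{"grip": 0.3, "dp": [0, 0.004, 0.002], "rotation": [0, 0, 0]}, {"grip": 0.3, "dp": [0, 0, 0], "rotation": [0, 0, 0]}]'

```text
time_s: 8.97
tool_pos: [0.6547, -0.0364, 0.0086]
tool_rot: [-179.7, -0.2, 97.4]
force: [-0.3, 0.7, -0.6]
grip_width: 0.0698
```

carry_out --plan '[{"grip": 0.3, "dp": [0, 0.003, 0], "rotation": [0, 0, 0]}]'

```text
time_s: 9.05
tool_pos: [0.6574, -0.0363, 0.0085]
tool_rot: [-179.6, -0.2, 97.4]
force: [0.2, 0.6, -2.1]
grip_width: 0.0696
```

carry_out --plan '[{"grip": 0.3, "dp": [0, 0.002, 0], "rotation": [0, 0, 0]}]'

```text
time_s: 9.13
tool_pos: [0.6599, -0.036, 0.0084]
tool_rot: [-179.7, -0.2, 97.4]
force: [0.2, -0.1, -1.7]
grip_width: 0.0697
```

carry_out --plan '[{"grip": 0.3, "dp": [0, 0.002, 0.001], "rotation": [0, 0, 0]}]'

```text
time_s: 9.22
tool_pos: [0.6606, -0.0359, 0.0082]
tool_rot: [-179.5, -0.3, 97.4]
force: [-12.0, 0.1, 17.9]
grip_width: 0.0696
```

carry_out --plan '[{"grip": 0.3, "dp": [0, 0.002, 0.001], "rotation": [0, 0, 0]}]'

```text
time_s: 9.3
tool_pos: [0.6612, -0.0359, 0.0082]
tool_rot: [-179.2, -0.3, 97.4]
force: [-10.5, -0.6, 11.8]
grip_width: 0.0696
```

```bash
python3 - <<'E'
from plan import *
s=rail()
E
```

```text
now [ 0.66124758 -0.03589559  0.00817287] [-179.24989138   -0.32014958   97.39622253] [-10.46245223  -0.61256615  11.8218085 ] 0.0696185606320778 9.3
rail [-0.02313812 -0.15926738] yawerr 0.46622252673633824
```

carry_out --plan '[{"grip": 0.08, "dp": [0, 0, 0], "rotation": [0, 0, 0]}, {"grip": 0.08, "dp": [0, 0, 0], "rotation": [0, 0, 0]}, {"grip": 0.08, "dp": [0, 0, 0], "rotation": [0, 0, 0]}, {"grip": 0.08, "dp": [0, 0, -0.02], "rotation": [-0.7, 0, 0]}, {"grip": 0.08, "dp": [0, 0, -0.03], "rotation": [0, 0, 0]}, {"grip": 0, "dp": [0, 0, 0], "rotation": [0, 0, 0]}, {"grip": 0, "dp": [0, 0, 0], "rotation": [0, 0, 0]}]'

```text
time_s: 9.88
tool_pos: [0.6627, -0.0353, 0.058]
tool_rot: [-180.0, -0.3, 97.5]
force: [0.3, 0.8, -0.7]
grip_width: 0.0848
```

```bash
python3 - <<'E'
from plan import *
s=rail()
s=rows(*s,[.5615,-.1528,.05],81.6,.025,5)
E
```

```text
now [ 0.66274734 -0.03528176  0.05797096] [-179.9924463    -0.29940558   97.46841723] [ 0.29068392  0.80206175 -0.65495779] 0.08478827890865503 9.8833
rail [-0.02157526 -0.15883899] yawerr 0.5384172342461611
7 [-0.0148, -0.0165, 0.0011] rz 2.27
7 [-0.0154, -0.0159, 0.0011] rz 2.27
7 [-0.016, -0.0153, 0.0011] rz 2.27
7 [-0.0166, -0.0147, 0.0011] rz 2.27
7 [-0.0172, -0.014, 0.0011] rz 2.27
7 [-0.0177, -0.0133, 0.0011] rz 2.27
7 [-0.0182, -0.0126, 0.0011] rz 2.27
```

carry_out --plan '[{"grip": 0, "dp": [-0.015, -0.0165, 0.001], "rotation": [0, 0, 2.3]}, {"grip": 0, "dp": [-0.0155, -0.016, 0.001], "rotation": [0, 0, 2.3]}, {"grip": 0, "dp": [-0.016, -0.0155, 0.001], "rotation": [0, 0, 2.3]}, {"grip": 0, "dp": [-0.0165, -0.0145, 0.001], "rotation": [0, 0, 2.3]}, {"grip": 0, "dp": [-0.017, -0.014, 0.001], "rotation": [0, 0, 2.2]}, {"grip": 0, "dp": [-0.016, -0.013, 0.001], "rotation": [0, 0, 2.2]}, {"grip": 0, "dp": [-0.009, -0.008, 0.001], "rotation": [0, 0, 2.2]}, {"grip": 0, "dp": [0, 0, 0], "rotation": [0, 0, 0]}]'

```text
time_s: 10.55
tool_pos: [0.565, -0.1426, 0.0456]
tool_rot: [180.0, -0.4, 81.2]
force: [0.2, 0.7, 0.3]
grip_width: 0.0871
```

```bash
python3 - <<'E'
from plan import *
s=rail()
s=rows(*s,[.5615,-.1528,.03],81.6,.025,5)
E
```

```text
now [ 0.56503594 -0.14255839  0.04559624] [179.96641172  -0.37953539  81.2050022 ] [0.24409901 0.71132931 0.28859151] 0.08710523926675184 10.55
rail [-0.13151645 -0.25354236] yawerr -15.724997799078842
1 [-0.0107, -0.0019, 0.0156] rz -0.39
```

carry_out --plan '[{"grip": 0, "dp": [-0.0105, -0.006, 0.008], "rotation": [0, 0, -0.4]}, {"grip": 0, "dp": [0, 0, 0], "rotation": [0, 0, 0]}, {"grip": 0, "dp": [0, 0, 0], "rotation": [0, 0, 0]}, {"grip": 0, "dp": [0, 0, 0.02], "rotation": [0, 0, 0]}, {"grip": 0, "dp": [0, 0, 0], "rotation": [0, 0, 0]}, {"grip": 0, "dp": [0, 0, 0], "rotation": [0, 0, 0]}]'

```text
time_s: 11.05
tool_pos: [0.5634, -0.1461, 0.0178]
tool_rot: [179.7, -0.5, 82.0]
force: [-0.2, 0.7, -0.4]
grip_width: 0.087
```

```bash
python3 - <<'E'
from plan import *
s=rail()
s=rows(*s,[.5615,-.1528,.006],81.6,.025,5)
E
```

```text
now [ 0.56342576 -0.14607884  0.01784768] [179.66787666  -0.54788719  82.02152193] [-0.18996176  0.7051902  -0.41261777] 0.08697800896352502 11.05
rail [-0.13353963 -0.25684281] yawerr -14.908478074885174
1 [-0.0069, -0.001, 0.0118] rz 0.42
```

carry_out --plan '[{"grip": 0, "dp": [-0.006, -0.003, 0], "rotation": [0, 0, 0.4]}, {"grip": 0, "dp": [-0.001, 0, 0], "rotation": [0, 0, 0]}, {"grip": 0, "dp": [0, 0, 0.01], "rotation": [0, 0, 0]}, {"grip": 0, "dp": [0, 0, 0], "rotation": [0, 0, 0]}, {"grip": 0.3, "dp": [0, 0, 0], "rotation": [0, 0, 0]}, {"grip": 0.3, "dp": [0, 0, 0], "rotation": [0, 0, 0]}, {"grip": 0.3, "dp": [0, 0, 0], "rotation": [0, 0, 0]}, {"grip": 0.3, "dp": [0, 0, 0], "rotation": [0, 0, 0]}]'

```text
time_s: 11.72
tool_pos: [0.5623, -0.1513, 0.0096]
tool_rot: [179.5, -0.6, 81.8]
force: [-0.2, 0.8, -1.7]
grip_width: 0.0696
```

```bash
python3 - <<'E'
from plan import *
s=rail()
t=r2w(-.04,-.256); print(t)
s=rows(*s,[*t,.006],96.9,.02,3.2)
E
```

```text
now [ 0.56231823 -0.15134355  0.0096151 ] [179.45470819  -0.58549065  81.77010279] [-0.23082347  0.8082501  -1.66381208] 0.06960899091669558 11.7167
rail [-0.13527429 -0.26193543] yawerr -15.159897208628301
[ 0.65618032 -0.13395601]
5 [0.0061, 0.0181, 0.0007] rz -3.03
5 [0.0052, 0.0184, 0.0007] rz -3.03
5 [0.0042, 0.0186, 0.0007] rz -3.03
5 [0.0032, 0.0188, 0.0007] rz -3.03
5 [0.0022, 0.019, 0.0007] rz -3.03
```

carry_out --plan '[{"grip": 0.3, "dp": [0.006, 0.018, 0], "rotation": [0, 0, -3.0]}, {"grip": 0.3, "dp": [0.005, 0.0185, 0], "rotation": [0, 0, -3.0]}, {"grip": 0.3, "dp": [0.004, 0.0185, 0], "rotation": [0, 0, -3.0]}, {"grip": 0.3, "dp": [0.003, 0.018, 0], "rotation": [0, 0, -3.0]}, {"grip": 0.3, "dp": [0.002, 0.012, 0], "rotation": [0, 0, -3.0]}, {"grip": 0.3, "dp": [0, 0, 0], "rotation": [0, 0, 0]}, {"grip": 0.3, "dp": [0, 0, 0], "rotation": [0, 0, 0]}]'

```text
time_s: 12.3
tool_pos: [0.6467, -0.1359, 0.0095]
tool_rot: [179.8, -0.6, 97.2]
force: [-3.0, -1.1, 3.4]
grip_width: 0.0697
```

```bash
python3 - <<'E'
from plan import *
s=rail()
t=r2w(-.03,-.256); print(t)
s=rows(*s,[*t,.006],96.9,.02,3.2)
E
```

```text
now [ 0.64670693 -0.13590389  0.00947147] [179.78549362  -0.55596769  97.23382746] [-2.95340151 -1.12023525  3.38161101] 0.0696855376211278 12.3
rail [-0.04963921 -0.25679063] yawerr 0.30382745785845344
[ 0.66610727 -0.13274944]
1 [0.0007, 0.0196, 0.0035] rz 0.33
```

carry_out --plan '[{"grip": 0.3, "dp": [0.001, 0.009, 0], "rotation": [0, -0.6, 0]}, {"grip": 0.3, "dp": [0, 0.006, 0], "rotation": [0, 0, 0]}, {"grip": 0.3, "dp": [0, 0, 0], "rotation": [0, 0, 0]}, {"grip": 0.3, "dp": [0, 0, 0], "rotation": [0, 0, 0]}]'

```text
time_s: 12.63
tool_pos: [0.6577, -0.1348, 0.0099]
tool_rot: [-179.9, 0.0, 96.8]
force: [0.7, 0.9, 1.0]
grip_width: 0.0698
```

carry_out --plan '[{"grip": 0.3, "dp": [0, 0.003, 0], "rotation": [0, 0, 0]}, {"grip": 0.3, "dp": [0, 0, 0], "rotation": [0, 0, 0]}]'

```text
time_s: 12.8
tool_pos: [0.6594, -0.1349, 0.0099]
tool_rot: [-179.8, -0.0, 96.7]
force: [1.2, 1.0, 0.3]
grip_width: 0.0699
```

carry_out --plan '[{"grip": 0.3, "dp": [0, 0.003, 0], "rotation": [0, 0, 0]}]'

```text
time_s: 12.88
tool_pos: [0.6613, -0.135, 0.0099]
tool_rot: [-179.7, -0.0, 96.7]
force: [-2.6, -1.1, 1.8]
grip_width: 0.0697
```

```bash
python3 - <<'E'
from plan import *
s=rail()
E
```

```text
now [ 0.66125894 -0.13503467  0.00986884] [-1.79729414e+02 -1.49071134e-02  9.66849856e+01] [-2.64111505 -1.07110196  1.79133434] 0.06966242443147251 12.8833
rail [-0.03508864 -0.25768355] yawerr -0.24501436026388745
```

carry_out --plan '[{"grip": 0.3, "dp": [0, 0.004, 0], "rotation": [0, 0, 0]}, {"grip": 0.3, "dp": [0, 0.001, 0], "rotation": [0, 0, 0]}]'

```text
time_s: 13.05
tool_pos: [0.6659, -0.1349, 0.0099]
tool_rot: [-179.7, -0.0, 96.6]
force: [-2.1, 0.2, 2.0]
grip_width: 0.0697
```

carry_out --plan '[{"grip": 0.3, "dp": [0, 0.003, 0], "rotation": [0, 0, 0]}]'

```text
time_s: 13.13
tool_pos: [0.6684, -0.135, 0.0099]
tool_rot: [-179.6, -0.0, 96.6]
force: [-2.5, -0.4, 1.9]
grip_width: 0.0699
```

carry_out --plan '[{"grip": 0.3, "dp": [0, 0.002, 0], "rotation": [0, 0, 0]}]'

```text
time_s: 13.22
tool_pos: [0.6697, -0.1349, 0.0097]
tool_rot: [-179.5, -0.0, 96.6]
force: [-6.5, -0.7, 6.5]
grip_width: 0.07
```

carry_out --plan '[{"grip": 0.3, "dp": [0, 0.002, 0], "rotation": [0, 0, 0]}]'

```text
time_s: 13.3
tool_pos: [0.6699, -0.135, 0.0096]
tool_rot: [-179.2, -0.1, 96.6]
force: [-8.5, -0.9, 7.3]
grip_width: 0.0697
```

carry_out --plan '[{"grip": 0.08, "dp": [0, 0, 0], "rotation": [0, 0, 0]}, {"grip": 0.08, "dp": [0, 0, 0], "rotation": [0, 0, 0]}, {"grip": 0.08, "dp": [0, 0, 0], "rotation": [0, 0, 0]}, {"grip": 0.08, "dp": [0, 0, -0.02], "rotation": [-0.4, 0, 0]}, {"grip": 0.08, "dp": [0, 0, -0.03], "rotation": [0, 0, 0]}, {"grip": 1, "dp": [0, 0, 0], "rotation": [0, 0, 0]}, {"grip": 1, "dp": [0, 0, 0], "rotation": [0, 0, 0]}]'

```text
time_s: 13.88
tool_pos: [0.6732, -0.1335, 0.0591]
tool_rot: [-179.8, -0.1, 96.7]
force: [0.1, -1.3, -0.2]
grip_width: 0.0727
```

```bash
python3 - <<'E'
from plan import *
s=rail()
crop('scene','s2',250,215,450,325,4)
t=r2w(-.034,-.325); print(t)
s=rows(*s,[*t,.045],96.9,.02,3.2)
E
```

```text
now [ 0.67315247 -0.13345941  0.05907554] [-1.79832409e+02 -6.10788966e-02  9.66720901e+01] [ 0.06204323 -1.29969715 -0.2477862 ] 0.07271143024187811 13.8833
rail [-0.02309193 -0.25755483] yawerr -0.2579098751053337
[ 0.6704618  -0.20172797]
4 [-0.0169, -0.0027, 0.0035] rz -0.06
4 [-0.0169, -0.0027, 0.0035] rz -0.06
4 [-0.0169, -0.0027, 0.0035] rz -0.06
4 [-0.0169, -0.0027, 0.0035] rz -0.06
```

View pics/s2.png

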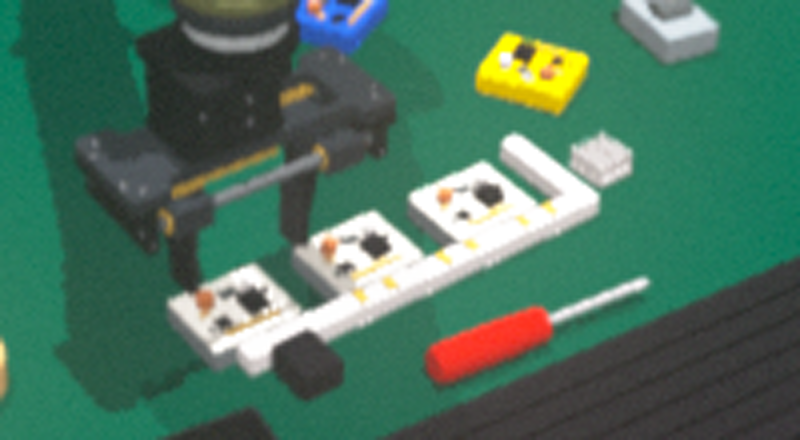

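All three boards stand in line against the fence (crop (235,310), (365,255) and (480,200)), with gaps between them as planned. Next I'll shut the fingers and push the row along the fence from its right end.

carry_out --plan '[{"grip": 1, "dp": [-0.017, -0.003, 0], "rotation": [0, 0, 0]}, {"grip": 1, "dp": [-0.017, -0.003, 0], "rotation": [0, 0, 0]}, {"grip": 1, "dp": [-0.017, -0.003, 0], "rotation": [0, 0, 0]}, {"grip": 1, "dp": [-0.017, -0.003, 0], "rotation": [0, 0, 0]}, {"grip": 1, "dp": [-0.004, 0, 0], "rotation": [0, 0, 0]}, {"grip": 1, "dp": [0, 0, 0], "rotation": [0, 0, 0]}, {"grip": 1, "dp": [0, 0, 0], "rotation": [0, 0, 0]}]'

```text
time_s: 14.52
tool_pos: [0.6713, -0.2046, 0.0548]
tool_rot: [-179.9, -0.2, 96.9]
force: [-0.2, 0.1, 0.1]
grip_width: 0.024
```

```bash
python3 - <<'E'
from plan import *
s=rail()
t=r2w(-.032,-.325); print(t)
s=rows(*s,[*t,.008],96.9,.02,3.2)
E
```

```text
now [ 0.67133126 -0.20460469  0.05483535] [-179.89544239   -0.20672826   96.92767206] [-0.20258805  0.14414823  0.09960583] 0.024023178056251968 14.5167
rail [-0.03348398 -0.3279606 ] yawerr -0.002327936724618951
[ 0.67244719 -0.20148666]
3 [0.001, 0.0005, 0.0156] rz 0.01
3 [0.001, 0.0005, 0.0156] rz 0.01
3 [0.001, 0.0005, 0.0156] rz 0.01
```

carry_out --plan '[{"grip": 1, "dp": [0, 0, 0], "rotation": [0, 0, 0]}, {"grip": 1, "dp": [0, 0, 0], "rotation": [0, 0, 0]}, {"grip": 1, "dp": [0, 0, 0.016], "rotation": [0, 0, 0]}, {"grip": 1, "dp": [0, 0, 0.016], "rotation": [0, 0, 0]}, {"grip": 1, "dp": [0, 0, 0.012], "rotation": [0, 0, 0]}, {"grip": 1, "dp": [0, 0, 0], "rotation": [0, 0, 0]}, {"grip": 1, "dp": [0, 0, 0], "rotation": [0, 0, 0]}]'

```text
time_s: 15.1
tool_pos: [0.6741, -0.195, 0.0092]
tool_rot: [180.0, -0.5, 97.5]
force: [-1.1, 0.1, 0.2]
grip_width: 0.0006
```

```bash
python3 - <<'E'
from plan import *
s=rail()
t=r2w(-.031,-.245); print(t)
s=rows(*s,[*t,.008],96.9,.011,3.2)
E
```

```text
now [ 0.67410573 -0.19500333  0.00915568] [179.95096985  -0.45679446  97.45338334] [-1.0858565   0.11399554  0.2379205 ] 0.0006363820357248212 15.1
rail [-0.02957132 -0.31876415] yawerr 0.5233833419842497
[ 0.66378735 -0.12195046]
7 [0.0105, -0.0001, 0.0002] rz 0.08
7 [0.0105, -0.0001, 0.0002] rz 0.08
7 [0.0105, -0.0001, 0.0002] rz 0.08
7 [0.0105, -0.0002, 0.0002] rz 0.08
7 [0.0105, -0.0002, 0.0002] rz 0.08
7 [0.0105, -0.0002, 0.0002] rz 0.08
7 [0.0105, -0.0002, 0.0002] rz 0.08
```

carry_out --plan '[{"grip": 1, "dp": [0.006, -0.001, 0], "rotation": [0, -0.4, 0.5]}, {"grip": 1, "dp": [0.009, 0, 0], "rotation": [0, 0, 0]}, {"grip": 1, "dp": [0.009, 0, 0], "rotation": [0, 0, 0]}, {"grip": 1, "dp": [0.009, 0, 0], "rotation": [0, 0, 0]}, {"grip": 1, "dp": [0.009, 0, 0], "rotation": [0, 0, 0]}, {"grip": 1, "dp": [0.009, 0, 0], "rotation": [0, 0, 0]}]'

```text
time_s: 15.6
tool_pos: [0.6672, -0.1428, 0.0121]
tool_rot: [179.8, 0.2, 96.8]
force: [-0.7, -2.1, -0.6]
grip_width: 0.0002
```

```bash
python3 - <<'E'
from plan import *
s=rail()
t=r2w(-.031,-.225); print(t)
s=rows(*s,[*t,.008],96.9,.011,3.2)
E
```

```text
now [ 0.66724916 -0.14279997  0.01210189] [179.79052718   0.2005445   96.79469234] [-0.65922106 -2.11343235 -0.63486349] 0.00021719561020054826 15.6
rail [-0.03007912 -0.26611488] yawerr -0.13530766219887624
[ 0.66137422 -0.10209657]
4 [0.0103, -0.0003, 0.001] rz -0.03
4 [0.0103, -0.0002, 0.001] rz -0.03
4 [0.0103, -0.0002, 0.001] rz -0.03
4 [0.0103, -0.0002, 0.001] rz -0.03
```

carry_out --plan '[{"grip": 1, "dp": [0.009, 0, 0.002], "rotation": [0, 0, 0]}, {"grip": 1, "dp": [0.009, 0, 0.002], "rotation": [0, 0, 0]}, {"grip": 1, "dp": [0.007, 0, 0], "rotation": [0, 0, 0]}, {"grip": 1, "dp": [0.004, 0, 0], "rotation": [0, 0, 0]}]'

```text
time_s: 15.93
tool_pos: [0.6645, -0.1145, 0.0103]
tool_rot: [179.6, 0.6, 96.8]
force: [0.6, -2.4, -1.6]
grip_width: 0.0004
```

carry_out --plan '[{"grip": 1, "dp": [0.004, 0, 0], "rotation": [0, 0, 0]}, {"grip": 1, "dp": [0.003, 0, 0], "rotation": [0, 0, 0]}]'

```text
time_s: 16.1
tool_pos: [0.6636, -0.107, 0.0101]
tool_rot: [179.6, 0.6, 96.8]
force: [-0.8, -3.1, 0.8]
grip_width: 0.0003
```

```bash
python3 - <<'E'
from plan import *
s=rail()
E
```

```text
now [ 0.66360442 -0.10695672  0.0101433 ] [179.57848821   0.63411316  96.79295202] [-0.76927058 -3.09881833  0.81379559] 0.00026181449776897624 16.1
rail [-0.0293725  -0.23009373] yawerr -0.13704797590258266
```

carry_out --plan '[{"grip": 1, "dp": [0.003, 0, 0], "rotation": [0, 0, 0]}]'

```text
time_s: 16.18
tool_pos: [0.6633, -0.1043, 0.0102]
tool_rot: [179.6, 0.7, 96.8]
force: [0.1, -3.5, 0.5]
grip_width: 0.0004
```

carry_out --plan '[{"grip": 1, "dp": [0.003, 0, 0], "rotation": [0, 0, 0]}]'

```text
time_s: 16.27
tool_pos: [0.6629, -0.1015, 0.0101]
tool_rot: [179.6, 0.7, 96.7]
force: [0.4, -3.7, 0.2]
grip_width: 0.0001
```

carry_out --plan '[{"grip": 1, "dp": [0.002, 0, 0], "rotation": [0, 0, 0]}]'

```text
time_s: 16.35
tool_pos: [0.6627, -0.0996, 0.0101]
tool_rot: [179.6, 0.7, 96.7]
force: [-0.3, -3.7, 0.3]
grip_width: 0.0005
```

carry_out --plan '[{"grip": 1, "dp": [0.002, 0, 0], "rotation": [0, 0, 0]}]'

```text
time_s: 16.43
tool_pos: [0.6625, -0.0979, 0.0101]
tool_rot: [179.6, 0.7, 96.7]
force: [0.1, -3.6, 0.4]
grip_width: 0.0007
```

carry_out --plan '[{"grip": 1, "dp": [0.002, 0, 0], "rotation": [0, 0, 0]}]'

```text
time_s: 16.52
tool_pos: [0.6623, -0.096, 0.0102]
tool_rot: [179.5, 0.8, 96.7]
force: [0.4, -3.2, 0.7]
grip_width: 0.0007
```

```bash
python3 - <<'E'
from plan import *
s=rail()
crop('scene','s3',250,215,450,325,4)
E
```

```text
now [ 0.66231325 -0.09599912  0.01019273] [179.54329152   0.75691996  96.68599769] [ 0.38356413 -3.23071997  0.70396118] 0.000660014605028846 16.5167
rail [-0.02933213 -0.2190604 ] yawerr -0.24400231053740384
```

View pics/s3.png

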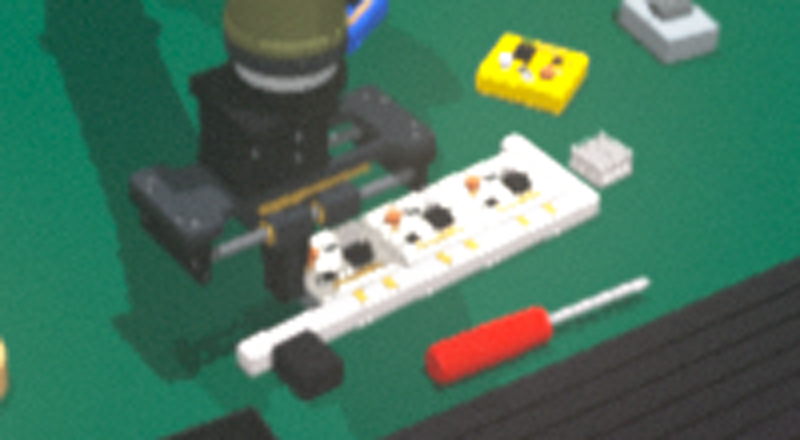

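The row looks almost tight. L is close to the end stop at crop (510,165), and R reaches the finger at (300,270). I'll push on in small steps until the end stop pushes back.

carry_out --plan '[{"grip": 1, "dp": [0.002, 0, 0], "rotation": [0, 0, 0]}]'

```text
time_s: 16.65
tool_pos: [0.662, -0.094, 0.0102]
tool_rot: [179.5, 0.8, 96.7]
force: [-0.2, -3.5, 1.6]
grip_width: 0.0006
```

carry_out --plan '[{"grip": 1, "dp": [0.002, 0, 0], "rotation": [0, 0, 0]}]'

```text
time_s: 16.73
tool_pos: [0.6619, -0.0933, 0.0102]
tool_rot: [179.5, 0.9, 96.7]
force: [1.3, -6.9, -0.8]
grip_width: 0.0005
```

carry_out --plan '[{"grip": 1, "dp": [0.0015, 0, 0], "rotation": [0, 0, 0]}]'

```text
time_s: 16.82
tool_pos: [0.6619, -0.0933, 0.0103]
tool_rot: [179.5, 1.0, 96.6]
force: [1.0, -6.0, -0.5]
grip_width: 0.0007
```

The end stop is holding the row: motion stopped and the force rose to about 7 N. I'll back off, rise and go to the robot side of the switch, which also clears the view for a check.

carry_out --plan '[{"grip": 1, "dp": [-0.006, 0, 0], "rotation": [0, 0, 0]}, {"grip": 1, "dp": [-0.01, 0, 0], "rotation": [0, -0.5, 0]}, {"grip": 1, "dp": [-0.002, 0, -0.025], "rotation": [0, -0.4, 0]}, {"grip": 1, "dp": [0, 0, -0.04], "rotation": [0, 0, 0]}, {"grip": 1, "dp": [0, 0, -0.04], "rotation": [0, 0, 0]}, {"grip": 1, "dp": [0, 0, -0.03], "rotation": [0, 0, 0]}, {"grip": 1, "dp": [0, 0, 0], "rotation": [0, 0, 0]}]'

```text
time_s: 17.4
tool_pos: [0.6596, -0.0999, 0.1453]
tool_rot: [-179.9, 1.2, 96.8]
force: [1.3, -0.2, 1.3]
grip_width: 0.0004
```

```bash
python3 - <<'E'
from plan import *
s=rail()
s=rows(*s,[.43,.341,.15],79,.038)
E
```

```text
now [ 0.65958085 -0.09993327  0.14530429] [-179.86085151    1.16201865   96.84709599] [ 1.29466978 -0.16174555  1.25721705] 0.00039602301281197876 17.4
rail [-0.03251925 -0.22263612] yawerr -0.08290401014732396
14 [0.0332, -0.0125, -0.0003] rz 1.27
14 [0.0329, -0.0133, -0.0003] rz 1.27
14 [0.0326, -0.014, -0.0003] rz 1.27
14 [0.0323, -0.0147, -0.0003] rz 1.27
14 [0.032, -0.0154, -0.0003] rz 1.27
14 [0.0316, -0.0161, -0.0003] rz 1.27
14 [0.0313, -0.0168, -0.0003] rz 1.27
14 [0.0309, -0.0175, -0.0003] rz 1.27
14 [0.0305, -0.0182, -0.0003] rz 1.27
14 [0.0301, -0.0189, -0.0003] rz 1.27
14 [0.0296, -0.0195, -0.0003] rz 1.27
14 [0.0292, -0.0202, -0.0003] rz 1.27
14 [0.0287, -0.0208, -0.0003] rz 1.27
14 [0.0283, -0.0215, -0.0003] rz 1.27
```

carry_out --plan '[{"grip": 1, "dp": [0.033, -0.0125, 0], "rotation": [0, 1.1, 1.3]}, {"grip": 1, "dp": [0.033, -0.0135, 0], "rotation": [0, 0, 1.3]}, {"grip": 1, "dp": [0.0325, -0.014, 0], "rotation": [0, 0, 1.3]}, {"grip": 1, "dp": [0.032, -0.0145, 0], "rotation": [0, 0, 1.3]}, {"grip": 1, "dp": [0.032, -0.0155, 0], "rotation": [0, 0, 1.3]}, {"grip": 1, "dp": [0.0315, -0.016, 0], "rotation": [0, 0, 1.3]}, {"grip": 1, "dp": [0.0315, -0.017, 0], "rotation": [0, 0, 1.3]}]'

```text
time_s: 17.98
tool_pos: [0.5451, 0.123, 0.1457]
tool_rot: [179.8, -0.1, 86.6]
force: [0.1, 0.2, 0.1]
grip_width: 0.0005
```

carry_out --plan '[{"grip": 1, "dp": [0.031, -0.0175, 0], "rotation": [0, 0, 1.3]}, {"grip": 1, "dp": [0.0305, -0.018, 0], "rotation": [0, 0, 1.3]}, {"grip": 1, "dp": [0.03, -0.019, 0], "rotation": [0, 0, 1.3]}, {"grip": 1, "dp": [0.0295, -0.0195, 0], "rotation": [0, 0, 1.3]}, {"grip": 1, "dp": [0.026, -0.02, 0], "rotation": [0, 0, 1.3]}, {"grip": 1, "dp": [0.016, -0.014, 0], "rotation": [0, 0, 1.3]}, {"grip": 1, "dp": [0, 0, 0], "rotation": [0, 0, 0]}, {"grip": 1, "dp": [0, 0, 0], "rotation": [0, 0, 0]}]'

```text
time_s: 18.65
tool_pos: [0.4379, 0.3209, 0.1441]
tool_rot: [-179.4, -0.6, 79.6]
force: [0.2, -0.1, 0.2]
grip_width: 0.0004
```

```bash
python3 - <<'E'
from plan import *
s=rail()
s=rows(*s,[.435,.340,.08],79,.03)
crop('top','c2',130,130,330,265,4)
E
```

```text
now [0.43788163 0.32090636 0.14414403] [-179.40283816   -0.60232296   79.57688555] [ 0.16074854 -0.09941537  0.16153115] 0.0004431389681602262 18.65
rail [-0.20182172  0.22187846] yawerr -17.353114451372626
3 [0.0061, -0.0021, 0.0214] rz 0.19
3 [0.0061, -0.0021, 0.0214] rz 0.19
3 [0.0061, -0.0021, 0.0214] rz 0.19
```

View pics/c2.png

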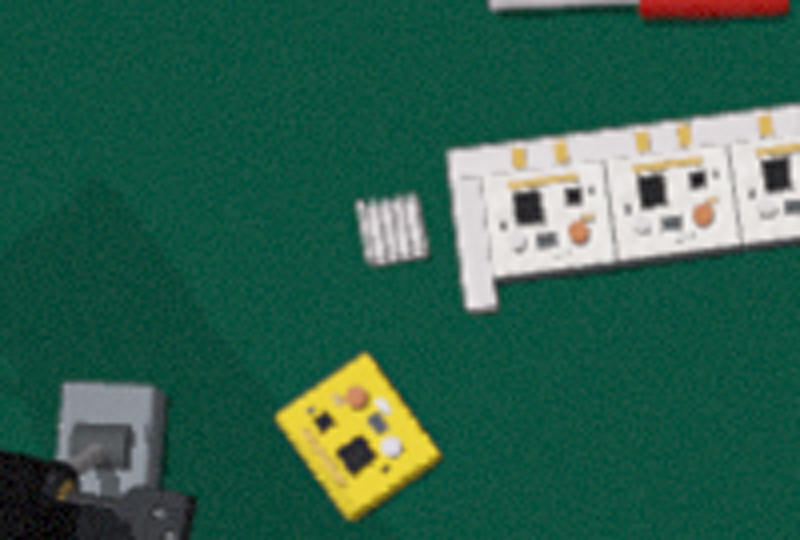

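The row looks tight, with joints at crop x about 612 and 738. I'll enlarge it to measure the edges.

```bash
python3 - <<'E'
from h import *
im=env.read_camera('top')[150:205,240:360,::-1].astype(float)
im=np.clip((im-120)*255/115,0,255).astype(np.uint8)
cv2.imwrite('pics/c3.png',cv2.resize(im,None,fx=6.5,fy=6.5,interpolation=cv2.INTER_CUBIC))
E
```

```text
(no output)
```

View pics/c3.png

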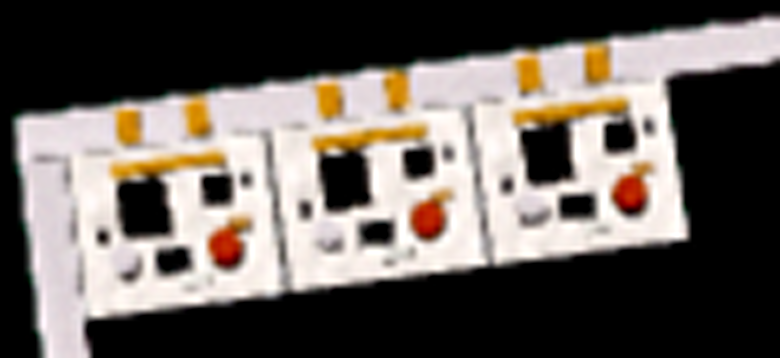

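```bash
python3 - <<'E'
from plan import *
a=radians(YR);M=np.array([[cos(a),-sin(a)],[sin(a),cos(a)]])
for n,c in dict(Lbl=(88,318),Lbr=(285,290),Ltl=(73,157),Ltr=(268,131),Mbl=(291,290),Mbr=(488,263),Mtl=(275,129),Rbl=(493,263),Rbr=(688,238),Rtr=(666,82),Rtl=(473,105)).items():
    print(n,np.round((px2w('top',(np.array(c)+.5)/6.5+[240,150]-.5,.018)[:2]-O)@M*1000,1))
now()
E
```

```text
Lbl [-55.8   0.4]
Lbr [-55.4 -67.5]
Ltl [ 1.3 -1.4]
Ltr [  1.3 -69. ]
Mbl [-55.7 -69.6]
Mbr [ -55.6 -137.7]
Mtl [  1.7 -71.5]
Rbl [ -55.8 -139.4]
Rbr [ -56.4 -207.1]
Rtr [  -0.3 -207.8]
Rtl [   0.8 -140.4]
now [0.43867543 0.31980025 0.1441357 ] [-179.41290416   -0.59694885   79.44556313] [-0.20337998 -0.73307633 -0.51832203] 0.0006209926922622552 18.75
```

All three boards measure flush and edge to edge: front edges agree within 1 mm, and the pitch is about 70 mm. Now the lever.

carry_out --plan '[{"grip": 1, "dp": [0.015, -0.008, 0], "rotation": [-0.6, -0.5, 0]}, {"grip": 1, "dp": [0, 0, 0.022], "rotation": [0, 0, 0]}, {"grip": 1, "dp": [0, -0.002, 0.022], "rotation": [0, 0, 0]}, {"grip": 1, "dp": [0, 0, 0.016], "rotation": [0, 0, 0]}, {"grip": 1, "dp": [0, 0, 0], "rotation": [0, 0, 0]}, {"grip": 1, "dp": [0, 0, 0], "rotation": [0, 0, 0]}]'

```text
time_s: 19.25
tool_pos: [0.4395, 0.3283, 0.0838]
tool_rot: [179.7, -0.1, 78.5]
force: [0.3, -0.7, -0.1]
grip_width: 0.0004
```

```bash
python3 - <<'E'
from plan import *
s=now()
print(s)
b=np.array([.5236,.323]);u=np.array([.983,-.18]);n=np.array([.18,.983])
print('along,lat',(s[0][:2]-b)@u,(s[0][:2]-b)@n)
s=rows(*s,[*(b+.012*u),.08],79,.013)
crop('scene','s4',360,160,460,240,7.5)
E
```

```text
now [0.43948705 0.32826267 0.08376246] [ 1.79744467e+02 -1.08499110e-01  7.85333556e+01] [ 0.32236294 -0.67212186 -0.06849323] 0.00043307975843411554 19.25
(array([0.43948705, 0.32826267, 0.08376246]), np.float64(78.53335557062557))
along,lat -0.08363031269996561 -0.00996712270124746
8 [0.0015, 0.0119, 0.0005] rz -0.06
8 [0.0015, 0.0119, 0.0005] rz -0.06
8 [0.0014, 0.0119, 0.0005] rz -0.06
8 [0.0014, 0.0119, 0.0005] rz -0.06
8 [0.0014, 0.0119, 0.0005] rz -0.06
8 [0.0014, 0.0119, 0.0005] rz -0.06
8 [0.0014, 0.0119, 0.0005] rz -0.06
8 [0.0014, 0.0119, 0.0005] rz -0.06
```

View pics/s4.png

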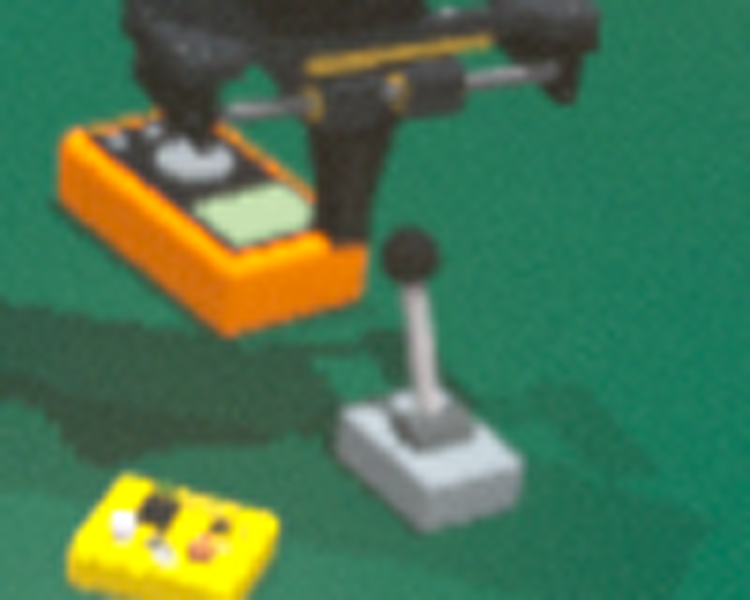

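The finger tip (crop about (345,240)) sits to one side of the ball (410,255). I'll shift 10 mm sideways and lower a little, then push.

carry_out --plan '[{"grip": 1, "dp": [0.011, -0.002, 0.007], "rotation": [0, 0, 0]}, {"grip": 1, "dp": [0, 0, 0], "rotation": [0, 0, 0]}, {"grip": 1, "dp": [0.001, 0.01, 0], "rotation": [0, 0, 0]}, {"grip": 1, "dp": [0, 0.01, 0], "rotation": [0, 0, 0]}, {"grip": 1, "dp": [0, 0.01, 0], "rotation": [0, 0, 0]}, {"grip": 1, "dp": [0, 0.01, 0], "rotation": [0, 0, 0]}]'

```text
time_s: 19.8
tool_pos: [0.4835, 0.3346, 0.0809]
tool_rot: [179.6, -0.4, 78.6]
force: [-2.4, 0.6, 1.5]
grip_width: 0.0004
```

```bash
python3 - <<'E'
from plan import *
s=now()
b=np.array([.5236,.323]);u=np.array([.983,-.18]);n=np.array([.18,.983])
print('along,lat',(s[0][:2]-b)@u,(s[0][:2]-b)@n)
E
```

```text
now [0.48353509 0.33457695 0.08089306] [179.63334506  -0.41254269  78.56404056] [-2.38481827  0.57304885  1.52359754] 0.00035551999426974726 19.8
along,lat -0.04146766012988405 0.00416845810064537
```

Contact is made and the lever is moving.

carry_out --plan '[{"grip": 1, "dp": [-0.001, 0.012, 0.001], "rotation": [0, 0, 0]}, {"grip": 1, "dp": [-0.001, 0.012, 0.001], "rotation": [0, 0, 0]}, {"grip": 1, "dp": [0, 0.012, 0], "rotation": [0, 0, 0]}, {"grip": 1, "dp": [0, 0.01, 0], "rotation": [0, 0, 0]}]'

```text
time_s: 20.13
tool_pos: [0.5301, 0.3238, 0.0793]
tool_rot: [-179.9, -0.5, 78.6]
force: [-28.9, 2.4, 21.1]
grip_width: 0.0004
```

carry_out --plan '[{"grip": 1, "dp": [0, 0.006, 0], "rotation": [0, 0, 0]}]'

```text
time_s: 20.22
tool_pos: [0.5297, 0.3241, 0.0789]
tool_rot: [-179.1, -0.3, 78.6]
force: [-24.7, 0.4, 18.1]
grip_width: 0.0002
```

```bash
python3 - <<'E'
from plan import *
s=now()
b=np.array([.5236,.323]);u=np.array([.983,-.18]);n=np.array([.18,.983])
print('along,lat',(s[0][:2]-b)@u,(s[0][:2]-b)@n)
E
```

```text
now [0.52972416 0.32411648 0.07890702] [-179.05927337   -0.26480911   78.64157878] [-24.73803691   0.36299603  18.06671118] 0.0001775913836330304 20.2167
along,lat 0.005819078797193845 0.0021998509487879156
```

The force jumped to 29 N and motion stopped, so the lever is at its limit. I'll back off and check.

carry_out --plan '[{"grip": 1, "dp": [0, -0.015, 0], "rotation": [0, 0, 0]}, {"grip": 1, "dp": [0, -0.03, 0], "rotation": [0, 0, 0]}, {"grip": 1, "dp": [0, -0.035, 0], "rotation": [0, 0, 0]}, {"grip": 1, "dp": [0, 0, -0.035], "rotation": [0, 0, 0]}, {"grip": 1, "dp": [0, 0, -0.02], "rotation": [0, 0, 0]}, {"grip": 1, "dp": [0, 0, 0], "rotation": [0, 0, 0]}, {"grip": 1, "dp": [0, 0, 0], "rotation": [0, 0, 0]}]'

```text
time_s: 20.8
tool_pos: [0.4507, 0.3318, 0.1306]
tool_rot: [-178.6, 0.6, 78.3]
force: [-0.3, 0.1, 0.4]
grip_width: 0.0001
```

```bash
python3 - <<'E'
from h import *
im=env.read_camera('scene')[160:310,300:460,::-1]
cv2.imwrite('pics/s5.png',cv2.resize(im,None,fx=4,fy=4,interpolation=cv2.INTER_CUBIC))
b=np.array([.5236,.323,.022]);u=np.array([.983,-.18,0])
for q in(0,.8,1):
    t=b+.08*(np.sin(q-.5)*u+np.cos(q-.5)*np.array([0,0,1]))
    print(q,(w2px('scene',t)-[300,160])*4)
E
```

```text
0 [453.72097    139.47518771]
0.8 [490.19265559 170.80429712]
1 [498.00339941 187.20070614]
```

View pics/s5.png

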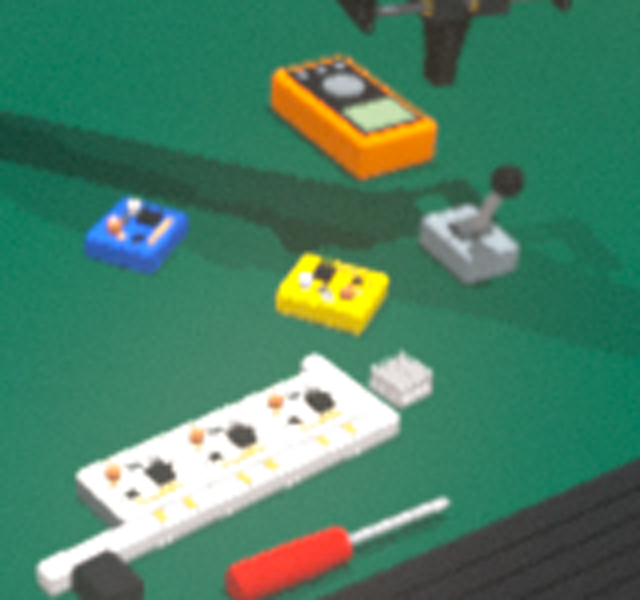

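The ball is at crop (508,182). The expected spot for a fully thrown lever is about (503,184) once the offset seen at the start is applied, so the lever is fully over. The row is intact and the bystanders are in place.

```bash
python3 -c "
from cell import env
print(env.sign_off())"
```

```text
the job is handed in; nothing more can be done
None
```

I lined up the three white boards in the rail corner and threw the switch lever fully over. The job was handed in about 21 s into the run; no verdict was reported.

**How:** I gripped each board across its 70 mm side, squared it up and slid it against the fence until the force rose. With the fingers shut, I then pushed the whole row along the fence until the end stop pushed back. The lever came last, pushed from the robot's side until it stopped at about 29 N.

**Last checks:**
- **Row:** in the top view the front edges agree within about 1 mm and the boards sit about 70 mm apart. The left board measures within about 1 mm of the end stop. These top-view positions carry a bias of a few mm, because the boards' fence-side edges appeared up to 2 mm beyond the fence face.
- **Lever:** in the scene view the ball is where a fully thrown lever should be, within about 5 pixels of the 4× crop. The lever angle was judged only from that picture and the force rise.
- **Other things on the bench:** the heatsink, screwdriver and multimeter look unmoved in the last picture, as do the blue and yellow look-alike boards. The tape roll and phone were outside that crop, and the arm did not go near them.

No check failed or disagreed.

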